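# Nest a corner guard into the sprung guard holder

### The arm

A 6-joint arm with a two-finger parallel gripper is mounted at the origin on the work surface. World frame = base frame: x ahead of the robot, y to its left, z up, the work surface at z = 0. Lengths are in m, angles in degrees, forces in N, time in s.
With the tool pointing down it reaches from about 0.35 to 0.875 m from the base axis. Payload 4.2 kg.
Tool frame: the origin (TCP) lies at the very end of the fingers, on their centre line; the grasp point (between the pads) lies 19 mm behind it; z points along the fingers, x is the direction in which the jaws open and shut, and the axes are right-handed (so a half turn about z gives the same grasp; the last joint's range is limited). The gripper opens to 87 mm and grips with 3 to 60 N. Pads are 19 mm wide; open, the fingers measure 117 mm over their backs; the gripper's body (75 mm by 190 mm) begins 51 mm behind the grasp point.
Start: joints at [-60.585, 22.042, 0.453, 0, -68.411, -14.817], TCP at [0.158, -0.605, 0.223] pointing down, gripper open.
Joint ranges: [-179.83, 179.83], [-69.29, 118.12], [-61.27, 80.66], [-181.25, 117.63], [-171.15, -9.14], [-177.46, 177.46]. Speed limits (degrees/s): [159.86, 159.86, 180, 180, 180, 180].

### API

Orientations are given as a 3x3 rotation matrix whose columns are the frame's x, y, z axes.
In Python, from station import sense, capture, finish_job gives the robot as it stands.
- The arm moves only by the shell command python3 -m crank 'ROWS' [OPENING]. ROWS is JSON, a list of rows, each a list of 4 numbers: the shift along the tool's x, y, z in m, then the turn about the tool's z in rad. A call has 1 to 5 rows; each row shifts and turns the commanded pose from where the row before left it, along the tool's axes as they then stand; what a row does not reach is not made up. A row lasts 1/12 s, in which the tool goes at most 41.7 mm and 7.16 degrees, less where a joint would pass 70% of its speed; a pose out of reach is approached as far as the arm can. A call with a gripper value outside its range is refused whole. OPENING is the finger opening in m, from 0 to 0.087, set as the call begins (- or left out, the last holds). The fingers move at their own pace and stop on an object; the grip force is fixed at half the most. Time passes only in rows, so rows that do not move let the fingers close. It gives the time, the measured TCP pose, the force and the opening at its end, in the units of the state.
- sense(): the state, without advancing time (a new reading comes with each control period).
- capture(name): name is "scene" or "top" or "wrist"; returns a dict with "pixels" (420x560x3 uint8, red, green, blue), "depth" (420x560 float32, m along the optical axis (not along the pixel's ray), 0 where there is no reading), "fx", "fy", "cx", "cy" (pixels), "k1" (the pictures are not rectified: a ray, as slopes to the right and down, at radius r is drawn at 1 + k1 r^2 times it, then the intrinsics apply), "world_from_camera" (4x4, takes a point from camera to world coordinates); the wrist camera has in their place "hand_eye" (4x4, takes a point from camera to tool coordinates, whose origin is the TCP and whose axes are the tool frame's). Camera axes: x right, y down, z forward; pixel columns grow to the right and rows downward; lengths in m; the calibration is good to about 2 mm. A picture is of the moment at which its call begins: read the wrist's pose just before it.
- finish_job(): hands the job in, once; it reports no verdict.
The state is a dict: "time_s": time; "joints": joint angles; "joint_velocities": joint speeds; "effort": joint torques, N m; "tcp_pos": TCP position; "ee_rot": TCP orientation; "wrist_force": force on the tool from outside, world axes, zero at the start; "moment": the same for the moment, N m; "gripper_width": opening from 0.0 (shut) to 1.0 (fully open).
Only numpy, scipy, OpenCV 4.12 (cv2) and the standard library are available. Lean on these libraries where they do the work, as an engineer would, in place of code of your own. Each camera call takes 0.05 s, during which the arm holds its last target.

### The job

Slide the loose orange corner guard along the bench into the holder, heel first, and press it past the two sprung rollers until it is nested fully home against the orange guard already standing there, legs flush with its legs, then let go. Keep it standing on the bench all the way, neither lifted nor tipped; press it firmly but do not ram it, and leave everything else on the bench where it is.

Things in the scene. Friction and masses are not known exactly. Their poses are not given: they have to be found in the camera images.
- guard_in (a point): Loose orange corner guard: 90-degree equal angle standing on end, 40 mm tall, legs 45 mm long outside, 6 mm thick, 0.11 kg, smooth (friction about 0.3). Point: INNER corner of its V, 20 mm above the bench. x axis: along the bisector out through the heel; z up. The V opens to -x: closed fingers lowered into it push the guard along +x, and it follows them and turns with them.
- guard_heel (a point): Outer corner (heel) of the same guard, 20 mm up, 8.5 mm ahead (+x) of guard_in, same axes. The legs run back from here at 45 degrees to each side; their outer edges end 23 mm behind guard_in and 32 mm to each side of it. Pressed in askew, it can stop with one leg caught at its roller: a push on the inside of the lagging leg, beside the corner, then squares it and sends it home.
- seat (a point): Where guard_in must come when nested fully home, 20 mm above the bench; its x axis is the way the guard goes in (both x axes then agree). The holder is bolted down, elsewhere each time: an identical orange guard fixed in a dark steel angle, V open towards the robot, its inner corner 8.5 mm ahead (+x) of this point. No floor in it: the bench is free up to the V.
- mouth (a point): Middle of the holder's mouth, 29 mm behind seat (-x), 20 mm up, same axes. A sprung upright white roller, 10 mm thick, 8 to 32 mm high, stands with its centre 32 mm to each side, on a 4 mm yoke up to 36 mm high; behind each a grey housing 40 x 30 mm, 40 mm high, from 52 to 82 mm to the side.
- catch_l (a joint): Outward travel (m) of the roller on seat's +y side: 0 with no guard in, 0.005 as a leg end passes (6 mm before home), about 0.0015 with the guard home. Spring 2 N rising to 3 N. Pressing the guard past both rollers takes some 8 to 15 N; once past, they push it home and keep it there.
- catch_r (a joint): The same for the roller on the seat's -y side.
- bracket: A smaller plain silvery angle bracket standing on end, 30 mm tall, legs 32 mm long and 4 mm thick; not wanted, leave it alone. The point is its inner corner at bench level, x axis out through its heel.
- jar: Amber jar, 52 mm across, 65 mm tall; leave alone. Origin under its centre.
- reel: Blue reel, 56 mm across, 40 mm tall; leave alone. Origin under its centre.
- driver: Screwdriver lying on the bench; leave alone.
- flux: White bottle, 40 mm across, 100 mm tall; leave alone. Origin under its centre.
Not all that is in view belongs to the job. Leave any turquoise or yellow look-alike of the part that bears seat alone.

How it is judged (in metres and radians):
At the end, for the whole second after the job is handed in: The loose guard stands upright on the bench (within 0.06 rad and 3 mm of height), nested in the holder's guard: its inner corner within 3 mm of the seat point, its V within 0.06 rad of the holder's, with both rollers sprung back behind its legs (each catch below 3 mm) (horizontal distance between guard_in and seat below 0.003 m and angle between the x axis of guard_in and the x axis of seat, either way round below 0.06 rad and angle between guard_in's own z axis and vertical below 0.06 rad and height (world z) of guard_in below 0.023 m and value of joint each of catch_l, catch_r below 0.003 m); the robot touches nothing.
It fails at once if the guard is lifted more than 10 mm off the bench (height (world z) of guard_in above 0.03 m).
It fails at once if the guard is tipped by more than 0.35 rad (angle between guard_in's own z axis and vertical above 0.35 rad).
It fails at once if the guard is rammed into the holder (more than 45 N between them) (contact force between guard and holder above 45 N).
It fails at once if another thing on the bench is moved by more than 10 mm (distance of any of bracket, jar, reel, driver, flux from where it was at the start of the episode above 0.01 m).
It also fails if it takes over 56 s, if anything falls off the work surface, if the arm or the gripper's body presses on something with over 40 N, if the wrist force passes 120 N, or if a joint passes its speed limit or range.

## Working session

There is one attempt and no reset: what is moved stays moved. The work goes in short steps, Python scripts to look and compute and a shell command to move; the robot and the scene stay as the last step left them, time stands still between calls to the robot, and variables do not carry over. Pictures are saved under pics/ and viewed, and the job is handed in when it is done.

```bash
ls; mkdir -p pics
python3 - <<'E'
from station import sense,capture
import cv2,numpy as np
s=sense();print(s)
for n in("scene","top","wrist"):
    c=capture(n);cv2.imwrite(f"pics/{n}0.png",c["pixels"][:,:,::-1]);np.savez(f"{n}0.npz",**c)
    print(n,{k:v for k,v in c.items() if k not in("pixels","depth")})
E
```

```text
pics
{'time_s': 0.0, 'joints': array([-6.05870602e+01,  2.20912275e+01,  3.79166621e-01, -2.76364435e-02,
       -6.84101075e+01, -1.48178590e+01]), 'joint_velocities': array([ 0.01184973,  0.03462123, -0.10986554, -0.05269764,  0.0298448 ,
        0.01230602]), 'effort': array([ 6.57343990e-04, -3.90660954e+01,  1.87407303e+01,  4.21991542e+00,
        1.11182863e-02, -1.78996825e-04]), 'tcp_pos': array([ 0.15736652, -0.6042449 ,  0.221454  ]), 'ee_rot': array([[-2.51813335e-01,  9.67775601e-01, -6.56428899e-04],
       [ 9.67773377e-01,  2.51814166e-01,  2.07762621e-03],
       [ 2.17597405e-03, -1.12100426e-04, -9.99997626e-01]]), 'wrist_force': array([ 0.99756065,  0.66849783, -0.50359508]), 'moment': array([ 0.05631153,  0.06246888, -0.02513997]), 'gripper_width': 0.9993730022861955}
scene {'fx': 388.12440386302336, 'fy': 388.12440386302336, 'cx': 276.91624462682114, 'cy': 204.80552579543615, 'k1': -0.005217610768133675, 'world_from_camera': array([[-0.20576257,  0.58720402, -0.78284941,  1.12286431],
       [ 0.97844428,  0.13780583, -0.15380617,  0.11270417],
       [ 0.017565
[... 297 characters left out ...]
.07329414,  0.36601742],
       [-0.99986992,  0.01563367, -0.00396524, -0.00833253],
       [ 0.00280821, -0.07334758, -0.99730248,  1.03301008],
       [ 0.        ,  0.        ,  0.        ,  1.        ]])}
wrist {'fx': 311.31097080497807, 'fy': 311.31097080497807, 'cx': 271.2535349354138, 'cy': 212.30482231270253, 'k1': -0.0306501561622646, 'hand_eye': array([[ 9.99999386e-01,  4.56030752e-04, -1.00971880e-03,
         8.09398631e-04],
       [-1.40381001e-04,  9.56168894e-01,  2.92815688e-01,
        -8.05005539e-02],
       [ 1.09899467e-03, -2.92815366e-01,  9.56168371e-01,
        -1.62449952e-01],
       [ 0.00000000e+00,  0.00000000e+00,  0.00000000e+00,
         1.00000000e+00]])}
```

View pics/top0.png

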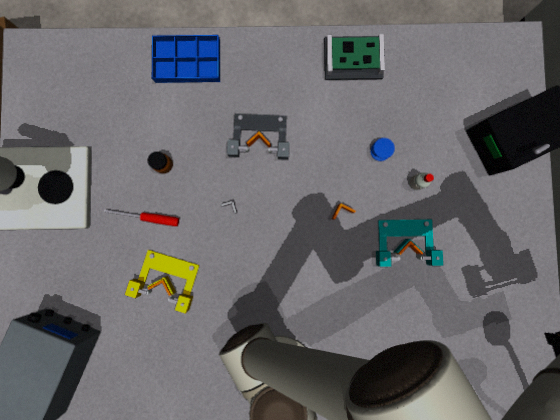

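View pics/scene0.png

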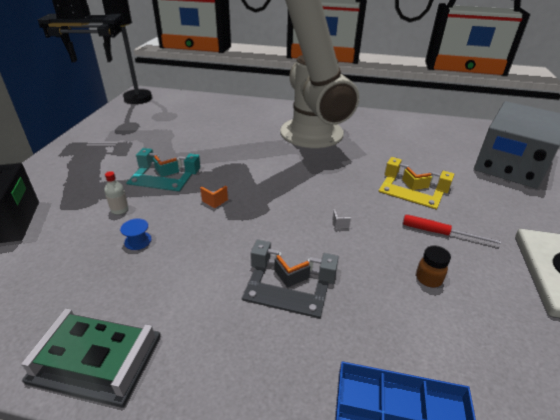

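View pics/wrist0.png

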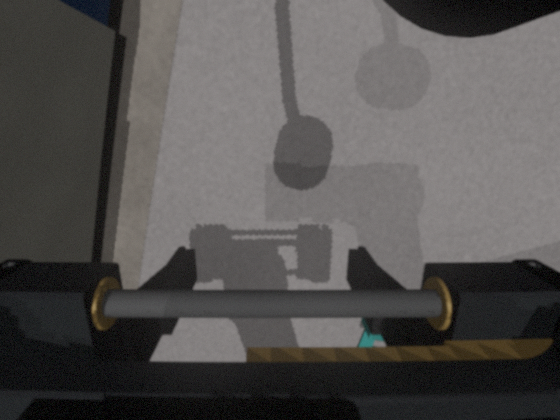

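The top view shows the grey holder at about (258,138), V opening downwards towards the robot. The loose guard is at (343,210). The teal and yellow holders are decoys. I'll zoom in next.

Run:
```python
import cv2,numpy as np
im=cv2.imread("pics/top0.png")
a=cv2.resize(im[100:170,218:298],None,fx=5,fy=5,interpolation=cv2.INTER_CUBIC)
b=cv2.resize(im[180:250,310:390],None,fx=5,fy=5,interpolation=cv2.INTER_CUBIC)
cv2.imwrite("pics/z0.png",np.hstack([a,b])[:, :800])
s=cv2.imread("pics/scene0.png")
a=cv2.resize(s[230:320,240:345],None,fx=3.8,fy=3.8,interpolation=cv2.INTER_CUBIC)
b=cv2.resize(s[170:220,180:250],None,fx=5,fy=5,interpolation=cv2.INTER_CUBIC)
h=max(a.shape[0],b.shape[0])
pad=lambda q:np.vstack([q,np.zeros((h-q.shape[0],q.shape[1],3),np.uint8)])
cv2.imwrite("pics/z1.png",np.hstack([pad(a),pad(b)]))
```

```text
(no output)
```

View pics/z0.png

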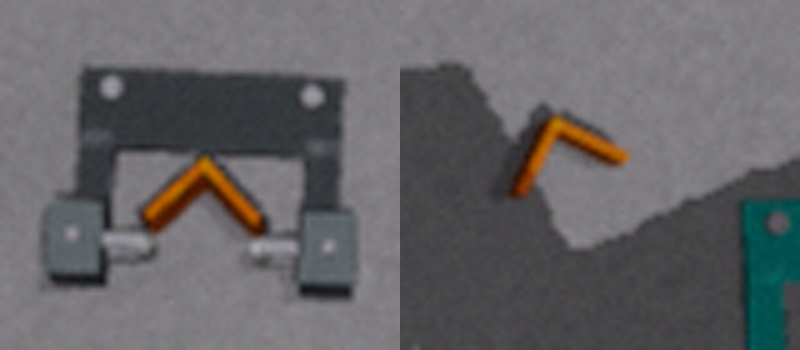

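View pics/z1.png

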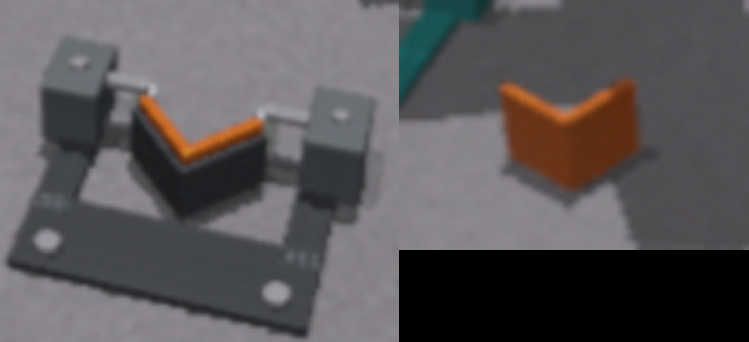

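```bash
cat > h.py <<'E'
import numpy as np,cv2
def rays(c,uv):
    uv=np.asarray(uv,float).reshape(-1,2)
    d=(uv-[c["cx"],c["cy"]])/[c["fx"],c["fy"]]
    s=d.copy()
    for _ in range(10): s=d/(1+c["k1"]*(s**2).sum(1,keepdims=True))
    return np.c_[s,np.ones(len(s))]
def onplane(c,uv,z,T=None):
    T=c["world_from_camera"] if T is None else T
    r=rays(c,uv)@T[:3,:3].T; o=T[:3,3]
    return o+r*((z-o[2])/r[:,2])[:,None]
def pts(c,uv,T=None):
    T=c["world_from_camera"] if T is None else T
    uv=np.asarray(uv,int); d=c["depth"][uv[:,1],uv[:,0]]
    return (rays(c,uv)*d[:,None])@T[:3,:3].T+T[:3,3]
def orange(c):
    h=cv2.cvtColor(c["pixels"],cv2.COLOR_RGB2HSV)
    return ((h[...,0]>=3)&(h[...,0]<=22)&(h[...,1]>150)&(h[...,2]>70)).astype(np.uint8)
def vfit(P):
    """P: Nx2 points of the V's top face. returns mid-corner, bisector angle, leg angle"""
    P=np.asarray(P)
    (cx,cy),(w,h),a=cv2.minAreaRect(P.astype(np.float32)*1000)
    m=P.mean(0)
    # initial: heel = direction that splits; iterate k-lines
    best=None
    for th in np.arange(0,2*np.pi,np.pi/18):
        x=np.array([np.cos(th),np.sin(th)]);
        c=m+x*0.011
        for it in range(15):
            y=np.array([-x[1],x[0]]);q=P-c
            side=q@y>0; L=[]
            if side.sum()<8 or (~side).sum()<8: break
            for s,sg in((side,1),(~side,-1)):
                mm=P[s].mean(0);U,S,V=np.linalg.svd(P[s]-mm);d=V[0]
                if d@(sg*y)<0:d=-d
                L.append((mm,d,S[1]**2))
            A=np.c_[L[0][1],-L[1][1]]
            if abs(np.linalg.det(A))<.3: break
            t=np.linalg.solve(A,L[1][0]-L[0][0]);c=L[0][0]+t[0]*L[0][1]
            x=-(L[0][1]+L[1][1]);x/=np.linalg.norm(x)
        else:
            r=L[0][2]+L[1][2]
            if best is None or r<best[0]: best=(r,c,np.degrees(np.arctan2(x[1],x[0])),np.degrees(np.arccos(L[0][1]@L[1][1])))
    return best[1:]
E
python3 - <<'E'
from h import *
for n in("top","scene"):
    c=dict(np.load(n+"0.npz"));m=orange(c)
    k,l,st,ce=cv2.connectedComponentsWithStats(m)
    for i in range(1,k):
        if st[i,4]<60: continue
        v,u=np.where(l==i); p=pts(c,np.c_[u,v])
        sel=(p[:,2]>0.034)&(p[:,2]<.05)
        print(n,i,st[i],ce[i].round(),"zmax",np.percentile(p[:,2],[5,50,95]).round(3),sel.sum())
        if sel.sum()>20:
            q=onplane(c,np.c_[u,v][sel],.04)
            try:
                f=vfit(q[:,:2]);d=np.array([np.cos(np.radians(f[1])),np.sin(np.radians(f[1]))]);print("   mid",f[0].round(4),"bis",f[1].round(1),"leg",f[2].round(1),"inner",(f[0]-d*.00424).round(4), 'depthmean-plane',(p[sel].mean(0)-q.mean(0)).round(4))
            except Exception as e: print(e)
E
```

```text
top 2 [247 131  23  16 137] [258. 139.] zmax [0.016 0.037 0.041] 84
   mid [0.635  0.0411] bis -2.9 leg 86.5 inner [0.6308 0.0413] depthmean-plane [ 0.0003  0.0001 -0.001 ]
top 5 [333 203  23  16 101] [343. 209.] zmax [0.003 0.038 0.042] 68
   mid [ 0.4405 -0.1704] bis 17.5 leg 90.5 inner [ 0.4365 -0.1717] depthmean-plane [ 0.0001 -0.0002 -0.0011]
top 6 [399 241  24  14  94] [411. 248.] zmax [0.027 0.039 0.042] 79
   mid [ 0.3403 -0.3472] bis -0.4 leg 90.1 inner [ 0.3361 -0.3471] depthmean-plane [-0.     -0.0003 -0.001 ]
top 7 [148 280  24  16  92] [160. 286.] zmax [0.033 0.039 0.042] 83
   mid [0.2529 0.2926] bis -17.0 leg 89.1 inner [0.2488 0.2939] depthmean-plane [-0.0001  0.0003 -0.0011]
scene 5 [162  34  57  18 687] [190.  42.] zmax [0.028 0.057 0.083] 167
'NoneType' object is not subscriptable
scene 6 [291  44  11  14 124] [296.  51.] zmax [0.031 0.055 0.084] 36
   mid [-0.7143 -0.0901] bis 103.2 leg 18.6 inner [-0.7133 -0.0942] depthmean-plane [0.0082 0.0013 0.0023]
scene 7 [334  47  20  16 254] [344.  54.] zmax [0.028 0.059 0.083] 57
   mid [-0.622  -0.0132] bis -39.8 leg 20.
[... 188 characters left out ...]
 168  24  10  77] [418. 174.] zmax [0.034 0.039 0.042] 72
   mid [0.2585 0.2913] bis -18.7 leg 86.0 inner [0.2545 0.2927] depthmean-plane [-0.0025  0.0005 -0.0015]
scene 11 [201 186  27  22 378] [214. 196.] zmax [0.003 0.024 0.041] 100
   mid [ 0.4487 -0.17  ] bis 16.4 leg 81.4 inner [ 0.4446 -0.1712] depthmean-plane [-0.0019 -0.0008 -0.0014]
scene 12 [277 255  32  18 154] [292. 265.] zmax [0.035 0.04  0.042] 154
   mid [0.6396 0.0417] bis -3.9 leg 87.1 inner [0.6354 0.042 ] depthmean-plane [-0.0008 -0.0001 -0.0009]
scene 13 [420 260  27  16 152] [432. 270.] zmax [0.035 0.039 0.044] 151
   mid [0.5875 0.2942] bis -17.3 leg 101.2 inner [0.5835 0.2954] depthmean-plane [-0.0004  0.0001 -0.0004]
```

The grey holder's fixed guard has its inner corner near (0.632, 0.041), heading about -3°. The loose guard is near (0.437, -0.172), heading about 17°. Next I'll move the wrist camera to where it can see both from closer, closing the fingers on the way.

```bash
R='[0.0171,0.0244,-0.0035,0]'
python3 -m crank '[[0.0171,0.0244,-0.004,0],[0.0171,0.0244,-0.004,0],[0.0171,0.0244,-0.004,0],[0.0171,0.0244,-0.004,0],[0.0171,0.0244,-0.004,0]]' 0
python3 -m crank '[[0.0171,0.0244,-0.004,0],[0.0171,0.0244,-0.004,0],[0.0171,0.0244,-0.004,0],[0.0171,0.0244,-0.004,0],[0.0171,0.0244,-0.004,0]]'
python3 -m crank '[[0.0171,0.0244,-0.004,0],[0.0171,0.0244,-0.004,0],[0.0171,0.0244,-0.004,0],[0.0171,0.0244,-0.004,0],[0.0171,0.0244,-0.004,0]]'
python3 -m crank '[[0.0171,0.0244,-0.004,0],[0.0171,0.0244,-0.004,0],[0.0171,0.0244,-0.004,0],[0.0171,0.0244,-0.004,0],[0.0171,0.0244,-0.004,0]]'
python3 -m crank '[[0.0171,0.0244,-0.004,0],[0.0171,0.0244,-0.004,0],[0.0171,0.0244,-0.004,0.085],[0.0171,0.0244,-0.004,0.085],[0,0,0,0.085]]'
python3 -m crank '[[0,0,0,0],[0,0,0,0],[0,0,0,0]]'
python3 - <<'E'
from station import *
import cv2,numpy as np
s=sense();c=capture("wrist");T=np.eye(4);T[:3,:3]=s["ee_rot"];T[:3,3]=s["tcp_pos"]
np.savez("wrist1.npz",T=T,**c);cv2.imwrite("pics/wrist1.png",c["pixels"][:,:,::-1]);print(T,s["time_s"],s["gripper_width"])
E
```

```text
time_s: 0.57
tcp_pos: [0.2546, -0.49, 0.2424]
ee_rot: [[-0.252, 0.968, -0.0], [0.968, 0.252, 0.001], [0.001, -0.0, -1.0]]
wrist_force: [0.8, 0.4, 0.4]
gripper_width: 0.704
time_s: 0.98
tcp_pos: [0.3511, -0.3764, 0.2626]
ee_rot: [[-0.252, 0.968, -0.0], [0.968, 0.252, 0.0], [0.0, -0.0, -1.0]]
wrist_force: [0.5, 0.2, 0.5]
gripper_width: 0.329
time_s: 1.4
tcp_pos: [0.4476, -0.2629, 0.2826]
ee_rot: [[-0.252, 0.968, -0.0], [0.968, 0.252, 0.0], [0.0, -0.0, -1.0]]
wrist_force: [-0.3, -0.5, 0.4]
gripper_width: 0.017
time_s: 1.82
tcp_pos: [0.5442, -0.1495, 0.3025]
ee_rot: [[-0.252, 0.968, -0.001], [0.968, 0.252, 0.0], [0.0, -0.0, -1.0]]
wrist_force: [1.5, -0.5, 0.1]
gripper_width: 0.006
time_s: 2.23
tcp_pos: [0.6257, -0.0582, 0.3174]
ee_rot: [[0.001, 1.0, 0.0], [1.0, -0.001, 0.0], [0.0, 0.0, -1.0]]
wrist_force: [0.2, -0.1, -0.8]
gripper_width: 0.009
time_s: 2.48
tcp_pos: [0.6221, -0.0623, 0.3184]
ee_rot: [[-0.001, 1.0, -0.001], [1.0, 0.001, -0.0], [-0.0, -0.001, -1.0]]
wrist_force: [-0.3, 0.4, 0.5]
gripper_width: 0.006
[[-1.05779473e-03  9.99999221e-01 -6.62849867e-04  6.22088513e-01]
 [ 9.99999436e-01  1.05773092e-03 -9.66061480e-05 -6.22556553e-02]
 [-9.59049559e-05 -6.62951682e-04 -9.99999776e-01  3.18394069e-01]
 [ 0.00000000e+00  0.00000000e+00  0.00000000e+00  1.00000000e+00]] 2.4833 0.005500200907853777
```

View pics/wrist1.png

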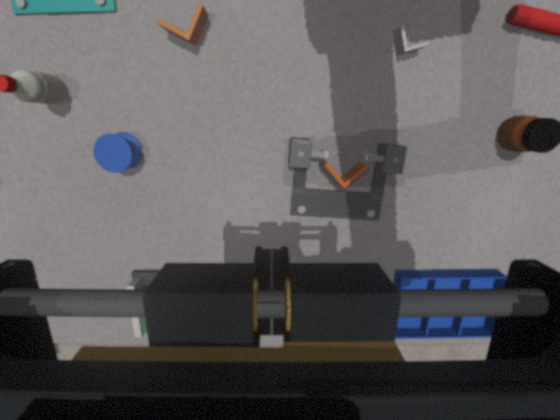

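Both are visible: the loose guard at (185,25) and the holder's V at (344,175). The closed fingers show at (272,265).

```bash
cat > meas.py <<'E'
from h import *
def meas(f,lo=.034,hi=.047,minpx=60,gate=None):
    c=dict(np.load(f));T=c["T"]@c["hand_eye"] if "T" in c else c["world_from_camera"]
    k,l,st,ce=cv2.connectedComponentsWithStats(orange(c))
    for i in range(1,k):
        if st[i,4]<minpx: continue
        v,u=np.where(l==i); p=pts(c,np.c_[u,v],T)
        if abs(np.median(p[:,2])-.03)>.03: continue
        sel=(p[:,2]>lo)&(p[:,2]<hi)
        if sel.sum()<25: continue
        q=onplane(c,np.c_[u,v][sel],.04,T)
        try:
            a=vfit(q[:,:2]);d=np.array([np.cos(np.radians(a[1])),np.sin(np.radians(a[1]))])
            print(f,ce[i].round(),sel.sum(),"z",np.percentile(p[:,2],[5,50,95]).round(3),"inner",(a[0]-d*.00424).round(4),"bis",a[1].round(1),"leg",a[2].round(1))
        except Exception as e: print(e)
E
python3 - <<'E'
from meas import *
meas("wrist1.npz")
c=dict(np.load("wrist1.npz"))
H=c["hand_eye"]
v,u=np.mgrid[240:420,200:340];uv=np.c_[u.ravel(),v.ravel()]
p=pts(c,uv,H); d=c["depth"][uv[:,1],uv[:,0]]
for z0 in np.arange(-.06,.005,.006):
    s=(d>0)&(p[:,2]>z0)&(p[:,2]<z0+.006)&(abs(p[:,0])<.04)
    if s.any(): print(z0.round(3),s.sum(),p[s].min(0).round(4),p[s].max(0).round(4))
im=cv2.imread("pics/wrist1.png");cv2.imwrite("pics/w1z.png",np.hstack([cv2.resize(im[230:350,200:340],None,fx=3,fy=3,interpolation=cv2.INTER_CUBIC),cv2.resize(im[125:215,285:390],None,fx=3.6,fy=4,interpolation=cv2.INTER_CUBIC)]))
E
```

```text
wrist1.npz [520. 127.] 130 z [0.034 0.039 0.043] inner [0.5482 0.286 ] bis -128.2 leg 114.6
wrist1.npz [345. 176.] 178 z [0.025 0.04  0.042] inner [0.6305 0.0428] bis -2.7 leg 91.2
-0.06 52 [-0.0043 -0.0044 -0.0597] [ 0.0058  0.0071 -0.0556]
-0.054 377 [-0.0042  0.0002 -0.051 ] [ 0.0058  0.011  -0.0481]
-0.048 81 [-0.0046 -0.0119 -0.0478] [ 0.0062  0.0099 -0.042 ]
-0.042 196 [-0.0058 -0.0116 -0.042 ] [ 0.0069 -0.0061 -0.036 ]
-0.036 169 [-0.0065 -0.0116 -0.036 ] [ 0.0081 -0.0086 -0.0301]
-0.03 210 [-0.0068 -0.0118 -0.03  ] [ 0.0084 -0.0033 -0.024 ]
-0.024 195 [-0.0081 -0.0119 -0.024 ] [ 0.0097 -0.0023 -0.0181]
-0.018 179 [-0.0083 -0.0116 -0.0179] [ 0.0099 -0.0089 -0.012 ]
-0.012 160 [-0.0082 -0.0115 -0.012 ] [ 0.0098 -0.0087 -0.006 ]
-0.006 133 [-0.0083 -0.0116 -0.006 ] [ 0.0099 -0.009  -0.0001]
-0.0 3 [-0.0063 -0.0109  0.0003] [ 0.0079 -0.009   0.0005]
```

View pics/w1z.png

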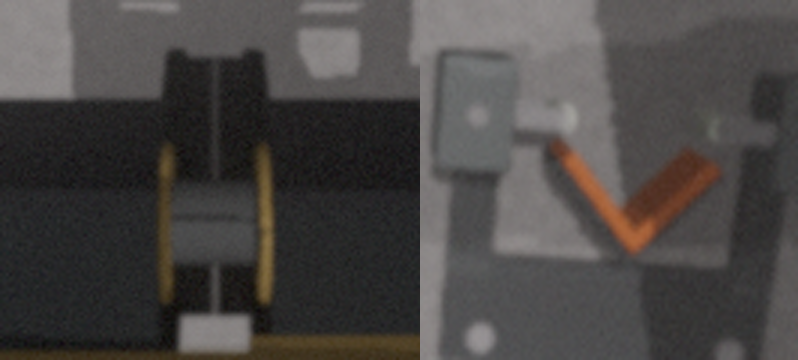

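Run:
```python
from meas import *
c=dict(np.load("wrist1.npz"));T=c["T"]@c["hand_eye"]
h=cv2.cvtColor(c["pixels"],cv2.COLOR_RGB2HSV)
m=((h[...,0]>=3)&(h[...,0]<=24)&(h[...,1]>110)&(h[...,2]>70));m[60:]=0;m[:,:130]=0;m[:,230:]=0
v,u=np.where(m);p=pts(c,np.c_[u,v],T);print(len(v),np.percentile(p[:,2],[0,5,50,95]).round(3))
sel=p[:,2]>.03;q=onplane(c,np.c_[u,v][sel],.04,T);a=vfit(q[:,:2]);d=np.array([np.cos(np.radians(a[1])),np.sin(np.radians(a[1]))])
print(sel.sum(),"inner",a[0]-d*.00424,a[1],a[2])
# housings / holder: points above .036 grey near holder
v,u=np.mgrid[120:215,275:410];uv=np.c_[u.ravel(),v.ravel()];p=pts(c,uv,T);s=(p[:,2]>.034)&(p[:,2]<.046)
M=np.zeros((420,560),np.uint8);M[uv[s][:,1],uv[s][:,0]]=1;M&=1-orange(c)
k,l,st,ce=cv2.connectedComponentsWithStats(M)
for i in range(1,k):
    if st[i,4]>150:
        vv,uu=np.where(l==i);q=onplane(c,np.c_[uu,vv],.04,T);r=cv2.minAreaRect((q[:,:2]*1000).astype(np.float32));print(st[i],r)
```

```text
367 [0.019 0.033 0.04  0.041]
354 inner [ 0.43918736 -0.16967102] 17.89595710323988 88.0922681839808
[289 138  38  30 708] ((590.2086181640625, -10.528509140014648), (51.09281539916992, 40.168067932128906), 86.42839050292969)
[368 145  39  29 711] ((597.4933471679688, 101.05640411376953), (39.45874786376953, 53.22101974487305), 0.2588556110858917)
```

Measurements from the different views agree to a few mm:

| Item | Position (m) | Heading |
|---|---|---|
| Loose guard, guard_in | (0.438, -0.171) | 17.6° |
| Seat | about (0.6235, 0.0424) | about -3.3° |

The closed fingertips are about 18–20 mm square. I'll nest one corner of them in the V, with the tool yaw set to heading + 45°.

```bash
python3 -m crank '[[-0.0117,-0.021,0.0218,0],[-0.0117,-0.021,0.0218,0],[-0.0117,-0.021,0.0218,0],[-0.0117,-0.021,0.0218,0],[-0.0117,-0.021,0.0218,0]]'
python3 -m crank '[[-0.0117,-0.021,0.0218,0],[-0.0117,-0.021,0.0218,0],[-0.0117,-0.021,0.0218,0],[-0.0117,-0.021,0.0218,0],[-0.0117,-0.021,0.0218,0]]'
python3 -m crank '[[0,0,0,0.096],[0,0,0,0.096],[0,0,0,0.096],[0,0,0,0.096],[0,0,0,0.096]]'
python3 -m crank '[[0,0,0,0],[0,0,0,0],[0,0,0,0]]'
python3 - <<'E'
from station import *
import cv2,numpy as np
s=sense();c=capture("wrist");T=np.eye(4);T[:3,:3]=s["ee_rot"];T[:3,3]=s["tcp_pos"]
np.savez("wrist2.npz",T=T,**c);c2=capture("top");np.savez("top2.npz",**c2)
cv2.imwrite("pics/w2.png",np.hstack([cv2.resize(c["pixels"],(400,300)),cv2.resize(c2["pixels"],(400,300))])[:,:,::-1])
from meas import *
meas("wrist2.npz",.03);meas("top2.npz")
E
```

```text
time_s: 2.95
tcp_pos: [0.5159, -0.1214, 0.2091]
ee_rot: [[0.0, 1.0, 0.001], [1.0, -0.0, 0.0], [0.0, 0.001, -1.0]]
wrist_force: [-0.5, -0.1, -1.3]
gripper_width: 0.007
time_s: 3.37
tcp_pos: [0.4111, -0.1797, 0.1004]
ee_rot: [[-0.0, 1.0, 0.002], [1.0, 0.0, -0.0], [-0.0, 0.002, -1.0]]
wrist_force: [0.9, 0.6, -0.1]
gripper_width: 0.004
time_s: 3.78
tcp_pos: [0.4121, -0.1793, 0.101]
ee_rot: [[0.466, 0.885, 0.001], [0.885, -0.466, -0.0], [0.0, 0.001, -1.0]]
wrist_force: [0.1, -0.1, 0.5]
gripper_width: 0.006
time_s: 4.03
tcp_pos: [0.4124, -0.179, 0.1008]
ee_rot: [[0.46, 0.888, 0.001], [0.888, -0.46, -0.0], [0.0, 0.001, -1.0]]
wrist_force: [-0.2, -0.4, 0.3]
gripper_width: 0.003
wrist2.npz [ 29. 225.] 963 z [0.011 0.039 0.041] inner [ 0.3347 -0.3438] bis -1.0 leg 89.9
'NoneType' object is not subscriptable
wrist2.npz [260. 245.] 95 z [0.015 0.028 0.041] inner [ 0.4231 -0.2042] bis -81.8 leg 29.7
top2.npz [258. 139.] 88 z [0.015 0.036 0.041] inner [0.6298 0.0408] bis -3.9 leg 88.7
top2.npz [411. 248.] 83 z [0.017 0.038 0.042] inner [ 0.3361 -0.3461] bis 1.0 leg 89.6
top2.npz [160. 286.] 78 z [0.033 0.038 0.042] inner [0.2486 0.2943] bis -16.5 leg 90.0
```

View pics/w2.png

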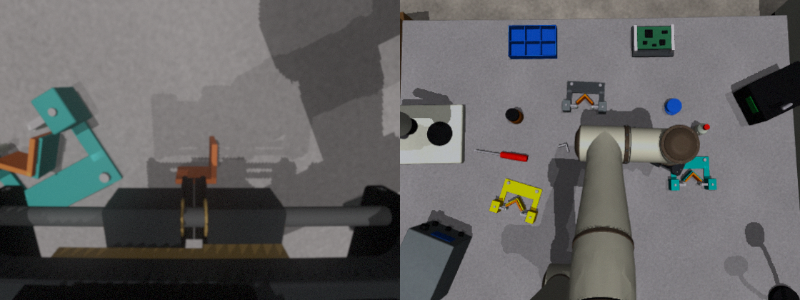

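Run:
```python
import cv2,numpy as np
c=np.load("wrist2.npz");im=c["pixels"][170:320,190:390,::-1]
cv2.imwrite("pics/w2z.png",cv2.resize(im,None,fx=4,fy=4,interpolation=cv2.INTER_CUBIC))
```

```text
(no output)
```

View pics/w2z.png

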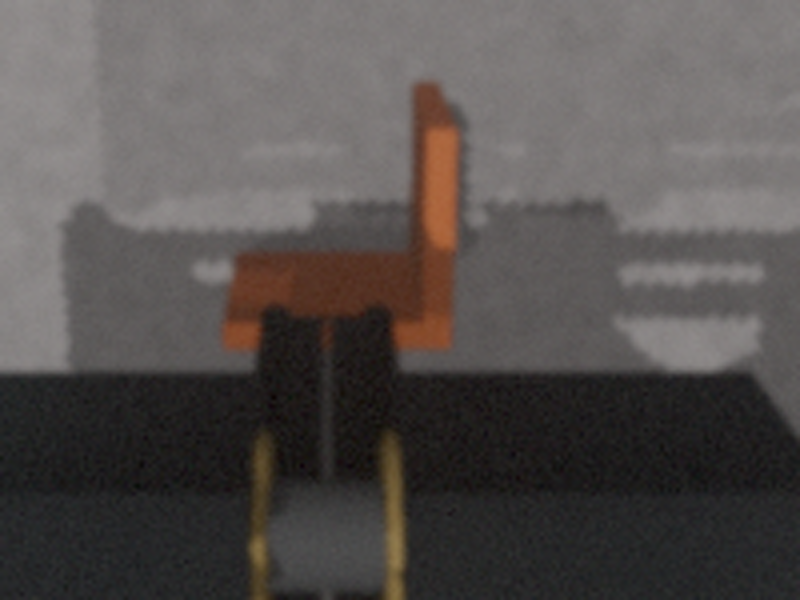

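Run:
```python
from h import *
c=dict(np.load("wrist2.npz"));T=c["T"]@c["hand_eye"]
for uv in[(190+425/4,170+316/4),(190+453/4,170+348/4),(190+414/4,170+88/4),(190+225/4,170+320/4)]:
    p=onplane(c,[uv],.04,T)[0];print(uv,p.round(4),(c["T"][:3,:3].T@(p-c["T"][:3,3])).round(4))
```

```text
(296.25, 249.0) [ 0.4371 -0.1692  0.04  ] [0.02   0.0174 0.0609]
(303.25, 257.0) [ 0.4458 -0.1673  0.04  ] [0.0257 0.0242 0.0609]
(293.5, 192.0) [ 0.3953 -0.151   0.04  ] [ 0.0169 -0.0282  0.0608]
(246.25, 250.0) [ 0.4199 -0.2042  0.04  ] [-0.019   0.0182  0.0608]
```

The guard's legs lie along the tool axes, with its inner corner at tool (20, 17.4) mm, so the fingers have 8–11 mm clearance. I'll lower now.

```bash
python3 -m crank '[[0,0,0.02,0],[0,0,0.02,0],[0,0,0.02,0],[0,0,0.014,0],[0,0,0.008,0]]'
python3 -m crank '[[0,0,0.005,0],[0,0,0.002,0],[0,0,0,0]]'
python3 -m crank '[[0.0025,0.002,0,0],[0.0025,0.002,0,0],[0.0025,0.002,0,0],[0.0025,0.002,0,0],[0.0025,0.002,0,0]]'
python3 - <<'E'
from station import *
import cv2,numpy as np
s=sense();c=capture("wrist");T=np.eye(4);T[:3,:3]=s["ee_rot"];T[:3,3]=s["tcp_pos"]
np.savez("wrist3.npz",T=T,**c);c2=capture("scene");np.savez("scene3.npz",**c2)
a=cv2.resize(c["pixels"][150:350,170:410],(480,400));b=cv2.resize(c2["pixels"][130:280,170:350],(320,266));b=np.vstack([b,np.zeros((134,320,3),np.uint8)])
cv2.imwrite("pics/w3.png",np.hstack([a,b])[:,:,::-1]);print(s["wrist_force"])
E
```

```text
time_s: 4.55
tcp_pos: [0.4117, -0.1787, 0.017]
ee_rot: [[0.461, 0.887, -0.003], [0.887, -0.461, 0.0], [-0.001, -0.003, -1.0]]
wrist_force: [1.2, -0.1, 0.2]
gripper_width: 0.004
time_s: 4.8
tcp_pos: [0.4129, -0.1787, 0.0116]
ee_rot: [[0.462, 0.887, 0.0], [0.887, -0.462, -0.0], [-0.0, 0.0, -1.0]]
wrist_force: [-0.6, 0.2, 0.2]
gripper_width: 0.008
time_s: 5.22
tcp_pos: [0.4277, -0.1721, 0.0119]
ee_rot: [[0.462, 0.887, 0.0], [0.887, -0.462, -0.0], [0.0, 0.0, -1.0]]
wrist_force: [-0.7, 0.6, 0.6]
gripper_width: 0.008
[-0.74698869  0.58129565  0.5975793 ]
```

View pics/w3.png

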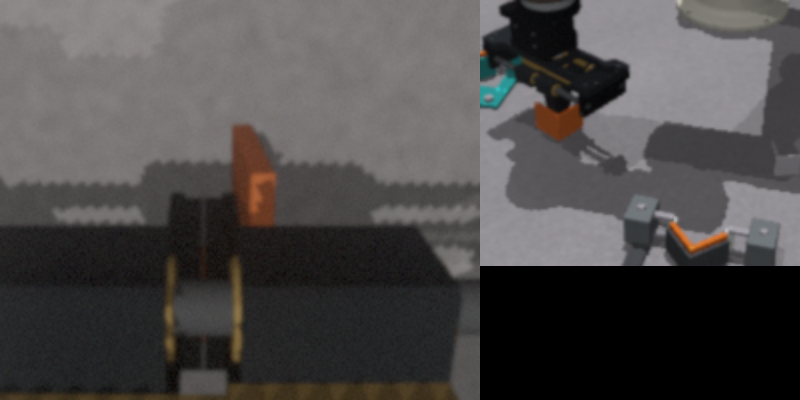

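The fingers are nested in the V. I'll steer with a 60 mm radius left arc, then a straight, then a right arc to bring the guard in front of the mouth.

```bash
python3 -m crank '[[0.0028,0.0044,0,-0.0845],[0.0028,0.0044,0,-0.0845],[0.0028,0.0044,0,-0.0845],[0.0028,0.0044,0,-0.0845],[0.0028,0.0044,0,-0.0845]]'
python3 -m crank '[[0.0028,0.0044,0,-0.0845],[0.0028,0.0044,0,-0.0845],[0.0028,0.0044,0,-0.0845],[0.0028,0.0044,0,-0.0845],[0.0028,0.0044,0,-0.0845]]'
python3 -m crank '[[0.0028,0.0044,0,-0.0845],[0.0028,0.0044,0,-0.0845],[0.0028,0.0044,0,-0.0845],[0.002,0.002,0,0],[0,0,0,0]]'
cat > look.py <<'E'
import sys;n=sys.argv[1];cam=sys.argv[2] if len(sys.argv)>2 else "scene"
from station import *
import cv2,numpy as np
s=sense();c=capture("wrist");T=np.eye(4);T[:3,:3]=s["ee_rot"];T[:3,3]=s["tcp_pos"]
np.savez(f"wrist{n}.npz",T=T,**c);c2=capture(cam);np.savez(f"{cam}{n}.npz",**c2)
a=cv2.resize(c["pixels"][150:350,150:430],(448,320))
b=c2["pixels"][150:310,170:345] if cam=="scene" else c2["pixels"][90:250,200:375]
cv2.imwrite(f"pics/l{n}.png",np.hstack([a,cv2.resize(b,(350,320),interpolation=cv2.INTER_CUBIC)])[:,:,::-1])
al=np.degrees(np.arctan2(T[1,0],T[0,0]));ph=np.radians(al-45);b=np.array([np.cos(ph),np.sin(ph)])
g=T[:2,3]+.0134*b;print("t",s["time_s"],"tcp",T[:3,3].round(4),"F",s["wrist_force"].round(1),"nested guard_in",g.round(4),"head",(al-45).round(2))
phs=np.radians(-3.3);x=np.array([np.cos(phs),np.sin(phs)]);d=g-[.6235,.0424]
print("in seat frame (mm):",(d@x*1e3).round(1),(d@[-x[1],x[0]]*1e3).round(1),"head err",(al-45+3.3).round(2))
E
python3 look.py 4
```

```text
time_s: 5.73
tcp_pos: [0.4523, -0.1657, 0.0115]
ee_rot: [[0.054, 0.999, -0.0], [0.999, -0.054, 0.0], [-0.0, -0.0, -1.0]]
wrist_force: [-0.9, -0.1, 0.3]
gripper_width: 0.007
time_s: 6.15
tcp_pos: [0.4726, -0.1494, 0.0115]
ee_rot: [[-0.361, 0.933, -0.0], [0.933, 0.361, -0.0], [0.0, -0.0, -1.0]]
wrist_force: [-0.5, -0.8, 0.8]
gripper_width: 0.002
time_s: 6.57
tcp_pos: [0.4815, -0.133, 0.0116]
ee_rot: [[-0.578, 0.816, 0.0], [0.816, 0.578, 0.0], [-0.0, 0.0, -1.0]]
wrist_force: [-0.6, -0.1, -0.5]
gripper_width: 0.005
t 6.5667 tcp [ 0.4815 -0.133   0.0116] F [-0.6 -0.1 -0.5] nested guard_in [ 0.4837 -0.1198] head 80.34
in seat frame (mm): -130.2 -170.0 head err 83.64
```

View pics/l4.png

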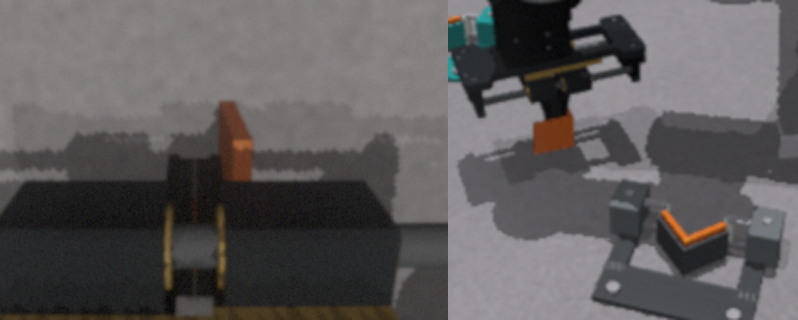

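The guard is still nested, flush with the finger sides. Straight leg next, 117 mm.

```bash
python3 -m crank '[[0.0041,0.0042,0,-0.01],[0.0041,0.0042,0,-0.01],[0.0041,0.0041,0,0],[0.0041,0.0041,0,0],[0.0041,0.0041,0,0]]'
python3 -m crank '[[0.0041,0.0041,0,0],[0.0041,0.0041,0,0],[0.0041,0.0041,0,0],[0.0041,0.0041,0,0],[0.0041,0.0041,0,0]]'
python3 -m crank '[[0.0041,0.0041,0,0],[0.0041,0.0041,0,0],[0.0041,0.0041,0,0],[0.0041,0.0041,0,0],[0.0041,0.0041,0,0]]'
python3 -m crank '[[0.0041,0.0041,0,0],[0.0041,0.0041,0,0],[0.0041,0.0041,0,0],[0.0041,0.0041,0,0],[0,0,0,0]]'
python3 look.py 5
```

```text
time_s: 7.08
tcp_pos: [0.4858, -0.104, 0.0115]
ee_rot: [[-0.596, 0.803, -0.0], [0.803, 0.596, 0.0], [0.0, -0.0, -1.0]]
wrist_force: [0.9, -0.7, 0.1]
gripper_width: 0.007
time_s: 7.5
tcp_pos: [0.4901, -0.0754, 0.0115]
ee_rot: [[-0.596, 0.803, -0.0], [0.803, 0.596, 0.0], [0.0, -0.0, -1.0]]
wrist_force: [-0.2, -0.3, 0.0]
gripper_width: 0.005
time_s: 7.92
tcp_pos: [0.4943, -0.0467, 0.0115]
ee_rot: [[-0.596, 0.803, -0.0], [0.803, 0.596, 0.0], [0.0, -0.0, -1.0]]
wrist_force: [-0.4, -0.4, -0.5]
gripper_width: 0.007
time_s: 8.33
tcp_pos: [0.4982, -0.0233, 0.0117]
ee_rot: [[-0.597, 0.802, 0.001], [0.802, 0.597, 0.0], [-0.0, 0.001, -1.0]]
wrist_force: [-0.1, -0.4, -0.1]
gripper_width: 0.006
t 8.3333 tcp [ 0.4982 -0.0233  0.0117] F [-0.1 -0.4 -0.1] nested guard_in [ 0.5002 -0.0101] head 81.64
in seat frame (mm): -120.1 -59.5 head err 84.94
```

View pics/l5.png

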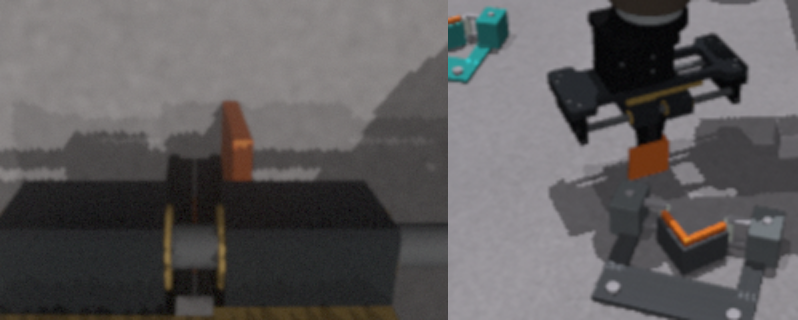

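```bash
python3 -m crank '[[0.0033,0.0033,0,0],[0.0044,0.003,0,0.0872],[0.0044,0.003,0,0.0872],[0.0044,0.003,0,0.0872],[0.0044,0.003,0,0.0872]]'
python3 -m crank '[[0.0044,0.003,0,0.0872],[0.0044,0.003,0,0.0872],[0.0044,0.003,0,0.0872],[0.0044,0.003,0,0.0872],[0,0,0,0]]'
python3 look.py 6 top
```

```text
time_s: 8.85
tcp_pos: [0.4999, 0.0014, 0.0115]
ee_rot: [[-0.281, 0.96, -0.001], [0.96, 0.281, -0.0], [0.0, -0.001, -1.0]]
wrist_force: [-1.2, 0.2, -0.3]
gripper_width: 0.005
time_s: 9.27
tcp_pos: [0.5098, 0.0211, 0.0116]
ee_rot: [[0.06, 0.998, 0.001], [0.998, -0.06, 0.0], [0.0, 0.001, -1.0]]
wrist_force: [0.2, -0.4, 0.3]
gripper_width: 0.004
t 9.2667 tcp [0.5098 0.0211 0.0116] F [ 0.2 -0.4  0.3] nested guard_in [0.5199 0.03  ] head 41.54
in seat frame (mm): -102.7 -18.3 head err 44.84
```

View pics/l6.png

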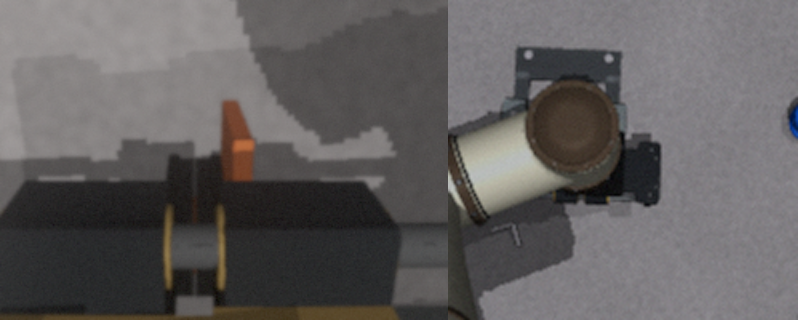

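```bash
python3 -m crank '[[0.0045,0.0032,0,0.087],[0.0045,0.0032,0,0.087],[0.0045,0.0032,0,0.087],[0.0045,0.0032,0,0.087],[0.0045,0.0032,0,0.087]]'
python3 -m crank '[[0.0045,0.0032,0,0.087],[0.0045,0.0032,0,0.087],[0.0045,0.0032,0,0.087],[0.0045,0.0032,0,0.087],[0,0,0,0]]'
python3 look.py 7 scene
```

```text
time_s: 9.78
tcp_pos: [0.5294, 0.0383, 0.0114]
ee_rot: [[0.477, 0.879, -0.001], [0.879, -0.477, -0.0], [-0.001, -0.001, -1.0]]
wrist_force: [-0.7, -0.2, 0.0]
gripper_width: 0.005
time_s: 10.2
tcp_pos: [0.5514, 0.0456, 0.0115]
ee_rot: [[0.746, 0.666, 0.001], [0.666, -0.746, 0.0], [0.0, 0.0, -1.0]]
wrist_force: [0.4, 0.4, -0.4]
gripper_width: 0.004
t 10.2 tcp [0.5514 0.0456 0.0115] F [ 0.4  0.4 -0.4] nested guard_in [0.5648 0.0449] head -3.26
in seat frame (mm): -58.8 -0.9 head err 0.04
```

View pics/l7.png

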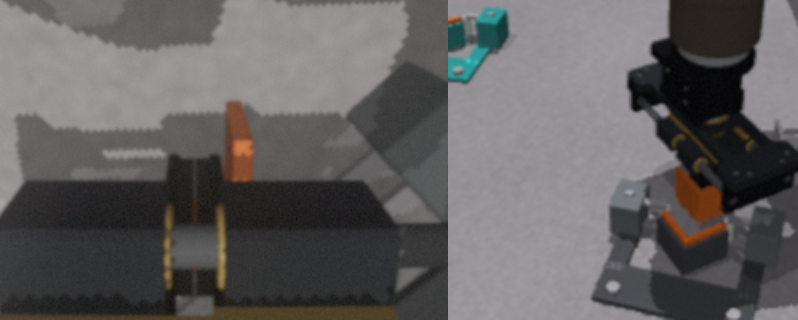

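```bash
python3 - <<'E'
import cv2,numpy as np
from h import *
c=dict(np.load("scene7.npz"))
cv2.imwrite("pics/s7.png",cv2.resize(c["pixels"][215:295,245:345,::-1],None,fx=7,fy=7,interpolation=cv2.INTER_CUBIC))
E
python3 -c "
from meas import *
meas('scene7.npz')"
```

```text
'NoneType' object is not subscriptable
'NoneType' object is not subscriptable
scene7.npz [418. 174.] 85 z [0.034 0.038 0.042] inner [0.2565 0.2921] bis -17.1 leg 82.3
scene7.npz [294. 248.] 105 z [0.005 0.025 0.041] inner [0.5729 0.0433] bis -0.4 leg 77.7
scene7.npz [292. 265.] 159 z [0.035 0.04  0.042] inner [0.6355 0.0422] bis -3.0 leg 86.0
scene7.npz [432. 270.] 178 z [0.033 0.039 0.046] inner [0.5848 0.2964] bis -15.3 leg 93.8
```

View pics/s7.png

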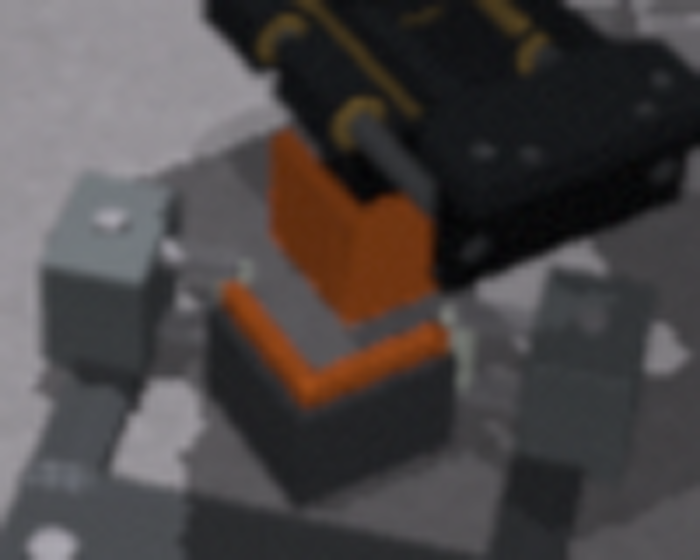

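Run:
```python
from h import *
c=dict(np.load("scene7.npz"))
h=onplane(c,[(245+345/7,215+322/7)],0)[0];f=onplane(c,[(245+308/7,215+372/7)],.04)[0]
print("heel",h,"fixed inner",f)
x=np.array([np.cos(np.radians(-3.3)),np.sin(np.radians(-3.3))]);d=(h-f)[:2];print("heel rel fixed inner, seat frame mm",d@x*1e3,d@[-x[1],x[0]]*1e3)
```

```text
heel [0.57370676 0.0427547  0.        ] fixed inner [0.6331158  0.04147731 0.04      ]
heel rel fixed inner, seat frame mm -59.38406497159172 -2.1445512570948533
```

```bash
python3 -m crank '[[0.0037,0.0033,0,0],[0.0037,0.0033,0,0],[0.0037,0.0033,0,0],[0.0037,0.0033,0,0],[0.0037,0.0033,0,0]]'
python3 -m crank '[[0.0032,0.0032,0,0],[0.0032,0.0032,0,0],[0.0025,0.0025,0,0],[0.0015,0.0015,0,0],[0,0,0,0]]'
python3 look.py 8 scene
python3 - <<'E'
import cv2,numpy as np
c=dict(np.load("scene8.npz"))
cv2.imwrite("pics/s8.png",cv2.resize(c["pixels"][215:295,245:345,::-1],None,fx=7,fy=7,interpolation=cv2.INTER_CUBIC))
E
```

```text
time_s: 10.72
tcp_pos: [0.576, 0.0457, 0.0115]
ee_rot: [[0.746, 0.666, -0.0], [0.666, -0.746, -0.0], [-0.0, -0.0, -1.0]]
wrist_force: [-0.5, 1.5, -0.1]
gripper_width: 0.005
time_s: 11.13
tcp_pos: [0.5908, 0.0448, 0.0115]
ee_rot: [[0.746, 0.666, 0.0], [0.666, -0.746, 0.0], [0.0, 0.0, -1.0]]
wrist_force: [0.1, -0.4, -0.3]
gripper_width: 0.007
t 11.1333 tcp [0.5908 0.0448 0.0115] F [ 0.1 -0.4 -0.3] nested guard_in [0.6042 0.0441] head -3.26
in seat frame (mm): -19.4 0.6 head err 0.04
```

View pics/s8.png

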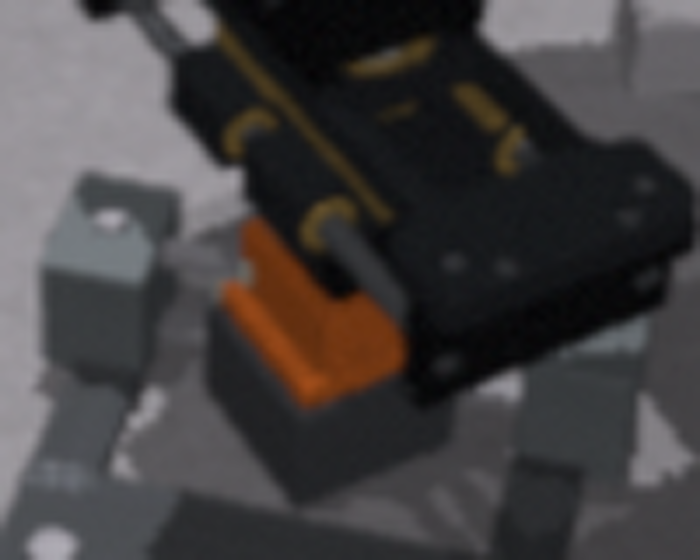

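View pics/l8.png

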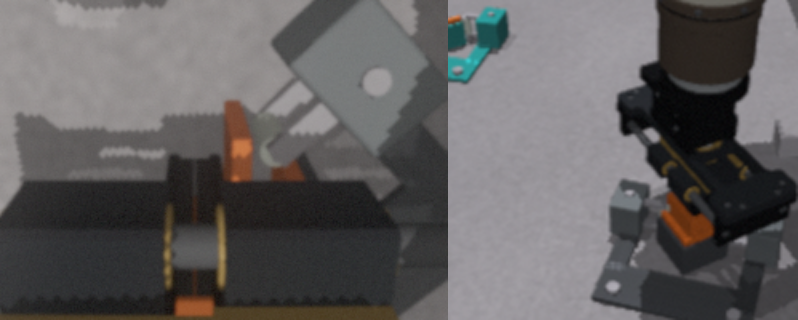

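The guard is aligned and entering, and the wrist view shows the left roller just outside its leg. I'll press slowly from here, reading the force.

```bash
python3 -m crank '[[0.001,0.001,0,0],[0.001,0.001,0,0],[0.001,0.001,0,0],[0.001,0.001,0,0],[0,0,0,0]]'
python3 -m crank '[[0.0007,0.0007,0,0],[0.0007,0.0007,0,0],[0.0007,0.0007,0,0],[0,0,0,0]]'
python3 look.py 9 scene
```

```text
time_s: 11.65
tcp_pos: [0.5948, 0.0445, 0.0113]
ee_rot: [[0.746, 0.665, -0.003], [0.665, -0.746, -0.0], [-0.002, -0.001, -1.0]]
wrist_force: [-3.9, 1.9, 2.0]
gripper_width: 0.004
time_s: 11.98
tcp_pos: [0.5961, 0.044, 0.0112]
ee_rot: [[0.747, 0.665, -0.006], [0.665, -0.747, -0.001], [-0.005, -0.003, -1.0]]
wrist_force: [-7.3, 2.8, 5.5]
gripper_width: 0.003
t 11.9833 tcp [0.5961 0.044  0.0112] F [-7.3  2.8  5.5] nested guard_in [0.6095 0.0432] head -3.3
in seat frame (mm): -14.0 0.0 head err 0.0
```

View pics/l9.png

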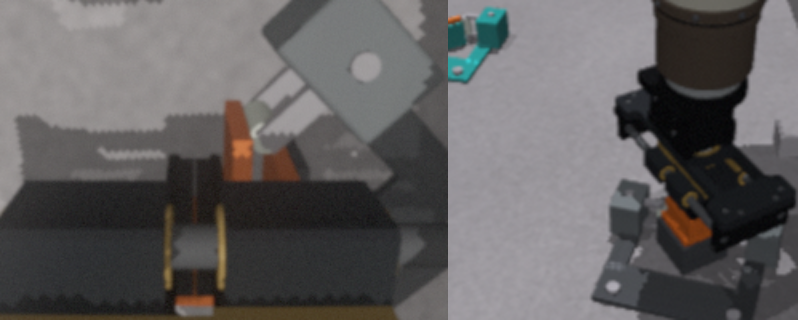

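```bash
python3 -m crank '[[0.0007,0.0007,0,0],[0.0007,0.0007,0,0],[0,0,0,0]]'
python3 -m crank '[[0.0007,0.0007,0,0],[0.0007,0.0007,0,0],[0,0,0,0]]'
python3 look.py 10 scene
```

```text
time_s: 12.33
tcp_pos: [0.5973, 0.0437, 0.0112]
ee_rot: [[0.747, 0.665, -0.007], [0.665, -0.747, -0.001], [-0.006, -0.004, -1.0]]
wrist_force: [-9.2, 1.9, 7.2]
gripper_width: 0.007
time_s: 12.58
tcp_pos: [0.6012, 0.0439, 0.0113]
ee_rot: [[0.746, 0.666, -0.003], [0.666, -0.746, -0.0], [-0.002, -0.002, -1.0]]
wrist_force: [-1.6, 0.8, -1.1]
gripper_width: 0.005
t 12.5833 tcp [0.6012 0.0439 0.0113] F [-1.6  0.8 -1.1] nested guard_in [0.6146 0.0431] head -3.28
in seat frame (mm): -8.9 0.2 head err 0.02
```

View pics/l10.png

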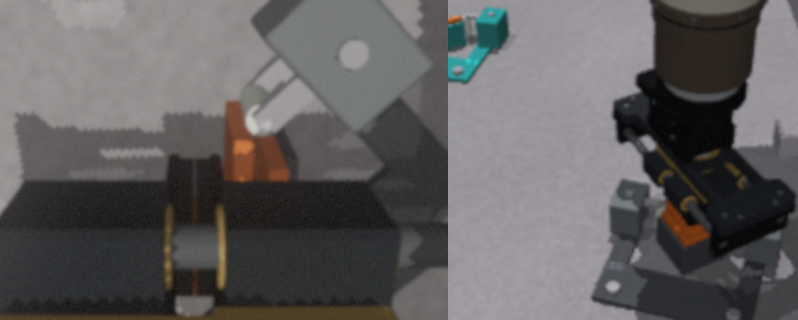

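Force peaked at about 9 N and then dropped as the leg ends began to pass the rollers. Pressing on.

```bash
python3 -m crank '[[0.0007,0.0007,0,0],[0.0007,0.0007,0,0],[0,0,0,0]]'
python3 -m crank '[[0.0007,0.0007,0,0],[0.0007,0.0007,0,0],[0,0,0,0]]'
python3 look.py 11 scene
```

```text
time_s: 12.93
tcp_pos: [0.6045, 0.0443, 0.0114]
ee_rot: [[0.746, 0.666, -0.001], [0.666, -0.746, 0.0], [-0.001, -0.001, -1.0]]
wrist_force: [-2.9, 2.5, 2.2]
gripper_width: 0.005
time_s: 13.18
tcp_pos: [0.6067, 0.0442, 0.0115]
ee_rot: [[0.746, 0.666, -0.0], [0.666, -0.746, 0.0], [-0.0, -0.0, -1.0]]
wrist_force: [-2.8, 3.2, 2.2]
gripper_width: 0.006
t 13.1833 tcp [0.6067 0.0442 0.0115] F [-2.8  3.2  2.2] nested guard_in [0.6201 0.0434] head -3.27
in seat frame (mm): -3.4 0.8 head err 0.03
```

View pics/l11.png

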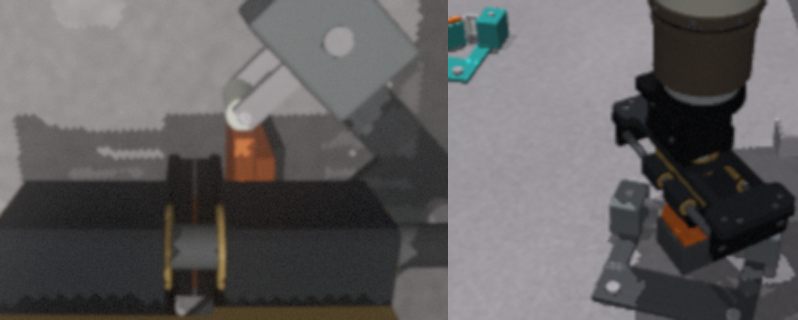

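```bash
python3 -m crank '[[0.0007,0.0007,0,0],[0.0007,0.0007,0,0],[0,0,0,0]]'
python3 -m crank '[[0.0007,0.0007,0,0],[0.0007,0.0007,0,0],[0,0,0,0]]'
python3 look.py 12 scene
```

```text
time_s: 13.53
tcp_pos: [0.6068, 0.0442, 0.0114]
ee_rot: [[0.747, 0.665, -0.004], [0.665, -0.747, -0.0], [-0.003, -0.003, -1.0]]
wrist_force: [-7.8, 6.3, 3.9]
gripper_width: 0.004
time_s: 13.78
tcp_pos: [0.6069, 0.0443, 0.0111]
ee_rot: [[0.747, 0.665, -0.008], [0.665, -0.747, -0.0], [-0.006, -0.005, -1.0]]
wrist_force: [-10.9, 7.2, 7.0]
gripper_width: 0.007
t 13.7833 tcp [0.6069 0.0443 0.0111] F [-10.9   7.2   7. ] nested guard_in [0.6203 0.0435] head -3.31
in seat frame (mm): -3.2 0.9 head err -0.01
```

View pics/l12.png

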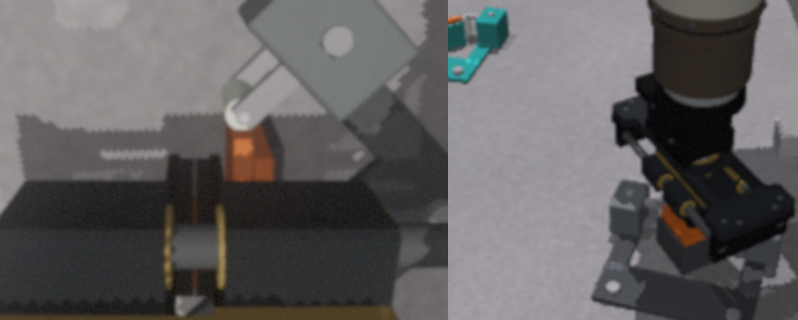

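The guard stopped at 13 N, so it is either home or caught. One slightly firmer press, then back off, raise and look.

```bash
python3 -m crank '[[0.0007,0.0007,0,0],[0.0007,0.0007,0,0],[0,0,0,0]]'
python3 -m crank '[[-0.002,-0.002,0,0],[-0.003,-0.003,0,0],[-0.004,-0.004,0,0],[-0.003,-0.003,0,0],[0,0,0,0]]'
python3 -m crank '[[0,0,-0.012,0],[0,0,-0.02,0],[0,0,-0.03,0],[0,0,-0.03,0],[0,0,-0.03,0]]'
python3 -m crank '[[0,0,-0.03,0],[0.02,0.02,-0.03,0],[0.025,0.025,-0.01,0],[0.025,0.025,0,0],[0,0,0,0]]'
python3 look.py 13 scene
python3 -c "
from meas import *
meas('wrist13.npz',.033);meas('scene13.npz')
c=np.load('wrist13.npz')['pixels'];cv2.imwrite('pics/w13.png',c[:,:,::-1])
c=np.load('scene13.npz')['pixels'];cv2.imwrite('pics/s13.png',cv2.resize(c[215:295,245:345,::-1],None,fx=7,fy=7,interpolation=cv2.INTER_CUBIC))"
```

```text
time_s: 14.13
tcp_pos: [0.607, 0.0443, 0.011]
ee_rot: [[0.747, 0.665, -0.012], [0.665, -0.747, -0.0], [-0.009, -0.007, -1.0]]
wrist_force: [-15.5, 10.3, 9.1]
gripper_width: 0.006
time_s: 14.55
tcp_pos: [0.5953, 0.0441, 0.0117]
ee_rot: [[0.746, 0.666, 0.0], [0.666, -0.746, -0.0], [0.0, 0.0, -1.0]]
wrist_force: [-0.1, -0.3, 0.1]
gripper_width: 0.005
time_s: 14.97
tcp_pos: [0.596, 0.0441, 0.1349]
ee_rot: [[0.746, 0.666, 0.001], [0.666, -0.746, -0.0], [0.0, 0.001, -1.0]]
wrist_force: [0.5, 0.1, -0.4]
gripper_width: 0.005
time_s: 15.38
tcp_pos: [0.7, 0.0382, 0.2025]
ee_rot: [[0.747, 0.665, 0.004], [0.665, -0.747, -0.0], [0.003, 0.003, -1.0]]
wrist_force: [-0.3, 0.0, -0.9]
gripper_width: 0.004
t 15.3833 tcp [0.7    0.0382 0.2025] F [-0.3  0.  -0.9] nested guard_in [0.7133 0.0374] head -3.35
in seat frame (mm): 90.0 0.2 head err -0.05
'NoneType' object is not subscriptable
'NoneType' object is not subscriptable
'NoneType' object is not subscriptable
scene13.npz [418. 174.] 83 z [0.034 0.038 0.041] inner [0.256 0.292] bis -17.9 leg 83.5
scene13.npz [292. 263.] 258 z [0.035 0.04  0.042] inner [0.6339 0.0426] bis -3.1 leg 78.6
scene13.npz [433. 274.] 194 z [0.009 0.035 0.045] inner [0.5856 0.2929] bis -20.9 leg 83.7
```

View pics/w13.png

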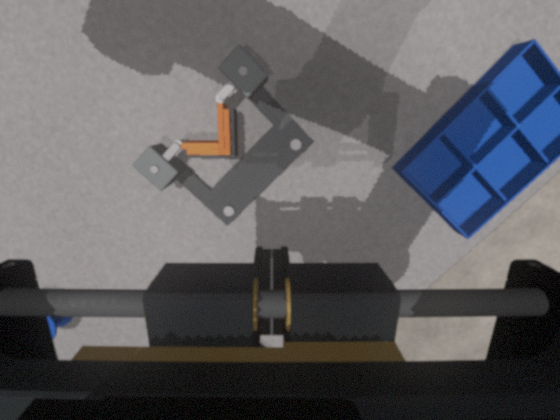

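View pics/s13.png

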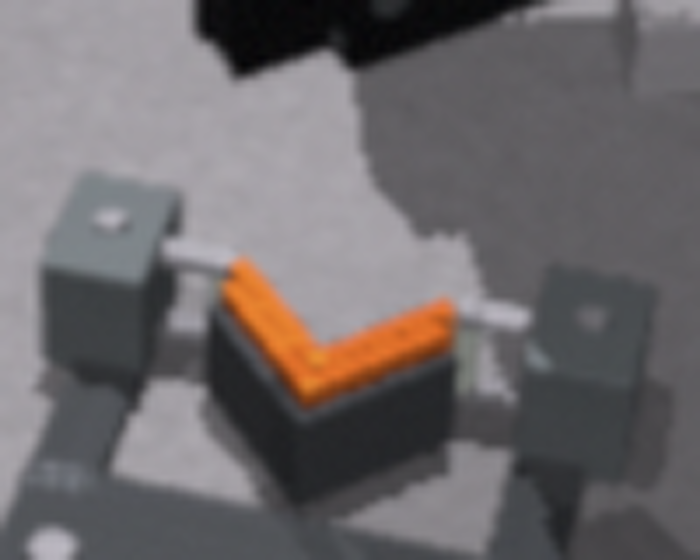

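```bash
python3 -c "
from h import *
z=np.load('wrist13.npz');c=dict(z);T=c['T']@c['hand_eye']
cv2.imwrite('pics/w13z.png',cv2.resize(c['pixels'][35:185,130:280,::-1],None,fx=4,fy=4,interpolation=cv2.INTER_CUBIC))
m=orange(c);m[:,:160]=0;m[:60]=0;m[:,260:]=0;m[175:]=0
v,u=np.where(m);p=pts(c,np.c_[u,v],T);s=(p[:,2]>.034)&(p[:,2]<.046);q=onplane(c,np.c_[u,v][s],.04,T)[:,:2]
x=np.array([np.cos(np.radians(-3.3-45)),np.sin(np.radians(-3.3-45))]);y=np.array([-x[1],x[0]])
a=q@x*1e3;b=q@y*1e3
A=a.max();B=b.max();a-=A;b-=B
print(s.sum(),a.min(),b.min())
for lo in range(-45,0,4):
  k=(b>=lo)&(b<lo+4)&(a>-20) ; l=(a>=lo)&(a<lo+4)&(b>-20)
  print(lo,'leg1 across',np.percentile(a[k],[2,98]).round(1) if k.any() else '','leg2',np.percentile(b[l],[2,98]).round(1) if l.any() else '')
"
```

```text
282 -45.24112631262108 -24.447236565608307
-45 leg1 across  leg2 [-6.9 -1.4]
-41 leg1 across  leg2 [-8.7 -1.2]
-37 leg1 across  leg2 [-7.3 -0.4]
-33 leg1 across  leg2 [-7.6 -1.6]
-29 leg1 across  leg2 [-8.4 -0.7]
-25 leg1 across [-2.1 -2.1] leg2 [-9.  -0.9]
-21 leg1 across [-8.  -4.2] leg2 [-9.2 -0.6]
-17 leg1 across [-9.9 -4.2] leg2 [-9.4 -0.2]
-13 leg1 across [-18.5  -1. ] leg2 [-12.3  -0.3]
-9 leg1 across [-19.1  -1. ] leg2 [-17.5  -0.5]
-5 leg1 across [-19.1  -1. ] leg2 [-16.4  -0.7]
-1 leg1 across [-14.9  -1.5] leg2 [-7. -7.]
```

View pics/w13z.png

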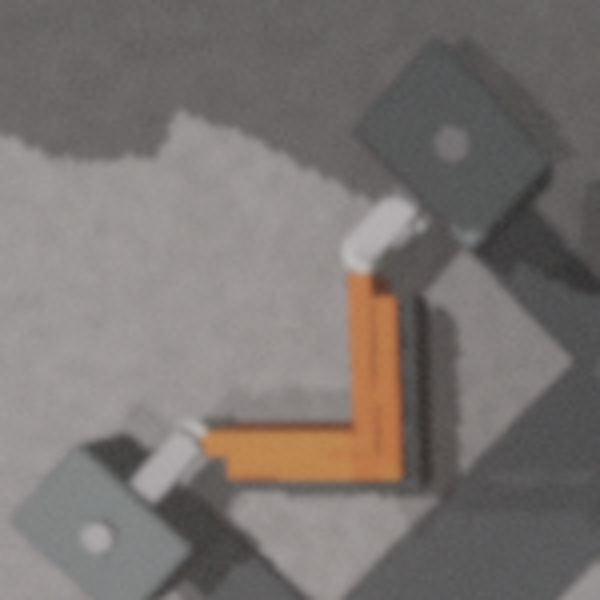

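It looks nested, with both rollers behind the leg ends. A closer look will confirm there is no gap.

```bash
python3 -m crank '[[-0.014,0.006,0.02,0],[-0.014,0.006,0.02,0],[-0.014,0.006,0.02,0],[-0.014,0.007,0.02,0],[0,0,0.02,0]]'
python3 -m crank '[[0,0,0,0],[0,0,0,0],[0,0,0,0]]'
python3 look.py 14 scene
python3 -c "
from h import *
c=dict(np.load('wrist14.npz'))
cv2.imwrite('pics/w14.png',c['pixels'][:,:,::-1])"
```

```text
time_s: 15.9
tcp_pos: [0.667, -0.0194, 0.1033]
ee_rot: [[0.747, 0.664, -0.001], [0.664, -0.747, -0.0], [-0.001, -0.0, -1.0]]
wrist_force: [0.2, 0.4, -0.5]
gripper_width: 0.005
time_s: 16.15
tcp_pos: [0.67, -0.0167, 0.1052]
ee_rot: [[0.745, 0.667, 0.002], [0.667, -0.746, -0.0], [0.002, 0.002, -1.0]]
wrist_force: [-0.7, 0.2, 0.4]
gripper_width: 0.005
t 16.15 tcp [ 0.67   -0.0167  0.1052] F [-0.7  0.2  0.4] nested guard_in [ 0.6834 -0.0175] head -3.2
in seat frame (mm): 63.3 -56.3 head err 0.1
```

View pics/w14.png

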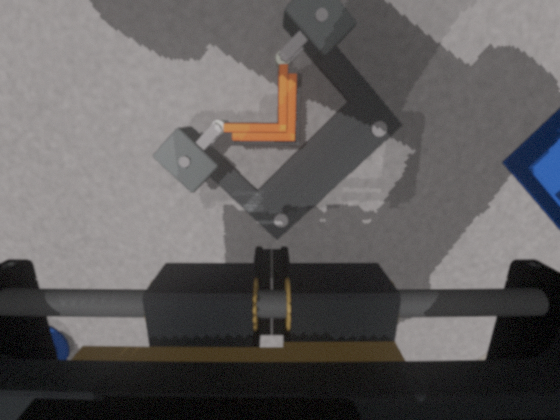

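```bash
python3 -c "
from h import *
c=dict(np.load('wrist14.npz'))
cv2.imwrite('pics/w14z.png',cv2.resize(c['pixels'][45:155,200:315,::-1],None,fx=5,fy=5,interpolation=cv2.INTER_CUBIC))
T=c['T']@c['hand_eye']
m=orange(c);m[:,:205]=0;m[:,310:]=0;m[155:]=0
v,u=np.where(m);q=onplane(c,np.c_[u,v],.04,T);R=c['T'][:3,:3];t=(q-c['T'][:3,3])@R*1e3
a=t[:,0];b=t[:,1]
print('x range',a.min(),a.max(),'y',b.min(),b.max())
g=c['pixels'].astype(int)
for col in (235,245,255,265): print('col',col,[tuple(g[r,col]) for r in range(119,146)][::1])
"
```

```text
x range -26.756003671668854 17.015925919940123 y -114.8839037521083 -65.45372535934239
col 235 [(np.int64(138), np.int64(134), np.int64(132)), (np.int64(139), np.int64(133), np.int64(132)), (np.int64(136), np.int64(127), np.int64(123)), (np.int64(138), np.int64(114), np.int64(103)), (np.int64(156), np.int64(111), np.int64(84)), (np.int64(178), np.int64(127), np.int64(80)), (np.int64(185), np.int64(132), np.int64(79)), (np.int64(190), np.int64(138), np.int64(85)), (np.int64(188), np.int64(135), np.int64(81)), (np.int64(187), np.int64(133), np.int64(78)), (np.int64(187), np.int64(131), np.int64(80)), (np.int64(187), np.int64(129), np.int64(79)), (np.int64(183), np.int64(120), np.int64(76)), (np.int64(178), np.int64(117), np.int64(74)), (np.int64(183), np.int64(129), np.int64(81)), (np.int64(187), np.int64(135), np.int64(81)), (np.int64(187), np.int64(134), np.int64(81)), (np.int64(189), np.int64(133), np.int64(83)), (np.int64(188), np.int64(128), np.int64(79)), (np.int64(185), np.int64(119), np.int64(71)), (np.int64(174), np.int64(109), np.int64(69)), (np.int64(145), np.int64(93), np.i
[... 3270 characters left out ...]
18), np.int64(73)), (np.int64(176), np.int64(108), np.int64(65)), (np.int64(168), np.int64(100), np.int64(62)), (np.int64(178), np.int64(113), np.int64(69)), (np.int64(186), np.int64(121), np.int64(74)), (np.int64(187), np.int64(120), np.int64(74)), (np.int64(188), np.int64(121), np.int64(74)), (np.int64(189), np.int64(120), np.int64(74)), (np.int64(186), np.int64(117), np.int64(70)), (np.int64(179), np.int64(110), np.int64(67)), (np.int64(161), np.int64(102), np.int64(72)), (np.int64(122), np.int64(89), np.int64(77)), (np.int64(95), np.int64(85), np.int64(83)), (np.int64(90), np.int64(86), np.int64(85)), (np.int64(90), np.int64(84), np.int64(83)), (np.int64(88), np.int64(81), np.int64(82))]
```

View pics/w14z.png

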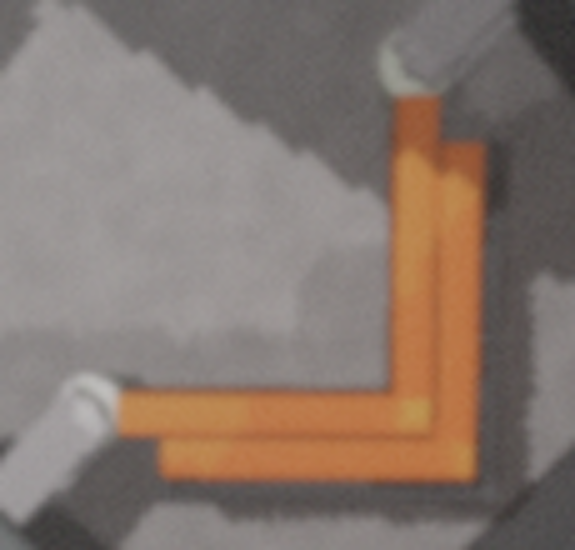

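The close-up shows two equal 6 mm bands per leg with only a hairline seam. The loose guard's leg ends overhang by the expected 6 mm on both sides, and both white rollers sit behind the ends. The gripper is clear, so I'm handing in.

```bash
python3 -m crank '[[0,0,0,0],[0,0,0,0]]'; python3 -c "
from station import *
print(finish_job())"
```

```text
time_s: 16.42
tcp_pos: [0.67, -0.0166, 0.1047]
ee_rot: [[0.746, 0.666, 0.002], [0.666, -0.746, 0.0], [0.002, 0.001, -1.0]]
wrist_force: [-0.7, -0.0, -0.7]
gripper_width: 0.001
the job is handed in; nothing more can be done
None
```

The loose guard is nested home in the grey holder, and I handed the job in at about 16.4 s. No verdict was reported.

**What I did:** I put one corner of the closed fingers in the guard's V and slid it along the bench to the mouth (left arc, straight, right arc). I then pressed it past the rollers in small steps. The rollers gave way at about 9 N and the last press reached 19 N horizontally (21 N in all), well under the limit. Then I backed out and raised the arm.

**Last checks:**
- **Seating:** the close-up shows both legs tight against the holder guard's legs with only a hairline seam. The legs are parallel, and the loose guard's ends overhang the expected 6 mm on each side.
- **Rollers:** both have sprung back behind the leg ends.
- **Robot:** the gripper is clear and the wrist force is near zero.
- **Other things on the bench:** I saw no contact with them, but I did not measure their positions again afterwards.

**Disagreements:**
- When the guard stopped, its position worked out from the fingers was 3.2 mm short of the seat I had estimated from the cameras. I put this down to calibration and finger-size error, because it did not move under the last press and the close-up shows no gap.
- The final push force was mostly on the right leg, but the close-up shows no tilt.

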